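# Make up an idler kit and a clamping kit from the bench stock

### The job

Make up the two kits: in the red tray, stand the green pulley in the black-matted bay with the bearing lying flat and centred on top of it, and the brass bush in the bare bay; in the yellow tray, put the vee block in the black-matted bay and the black knob in the bare bay. Set every part down gently, upright as it stood in the stock and flat on the bay floor (no dropping or throwing), and leave the white bush and the red knob standing where they are.

Things in the scene. Friction and masses are not known exactly. Their poses are not given: they have to be found in the camera images.
- red_tray: Red plastic kit tray, fixed, 190 (x) x 110 (y) mm, rim 14 mm high, walls and floor 4 mm. A divider (4 mm, rim height) across its middle makes two bays, 89 x 102 mm inside, centred at x = +46.5 and -46.5 mm: the +x bay has a black mat (no added height), the -x bay is bare. Origin: centre of underside; z up. Long side within 17 deg of world x; the trays flank the stock, swapping sides.
- yellow_tray: Yellow plastic kit tray, fixed, 190 (x) x 110 (y) mm, rim 14 mm high, walls and floor 4 mm. A divider (4 mm, rim height) across its middle makes two bays, 89 x 102 mm inside, centred at x = +46.5 and -46.5 mm: the +x bay has a black mat (no added height), the -x bay is bare. Origin: centre of underside; z up. Long side within 17 deg of world x; the trays flank the stock, swapping sides.
- pulley: Green-painted vee-belt pulley lying flat: diameter 48 mm, 28 mm high, a shallow groove 10 mm deep in diameter round its waist, flat top with an aluminium ring and black dot in its middle (look only: there is no hole). Origin: centre of the underside; z up. About 0.11 kg.
- bearing: Steel ball bearing lying flat: diameter 40 mm, 16 mm high; its top shows a dark seal ring and a black bore dot (look only, it is solid). Origin: centre of the underside; z up. About 0.10 kg.
- brass_bush: Brass-coloured flanged bush standing on its flange: flange diameter 34 mm, 8 mm high, above it a round barrel of diameter 24 mm up to 38 mm. Dark dot (the bore mouth, look only) on top. Origin: centre of the underside; z up. About 0.12 kg.
- white_bush: White nylon flanged bush standing on its flange: flange diameter 34 mm, 8 mm high, above it a round barrel of diameter 24 mm up to 38 mm. Dark dot (the bore mouth, look only) on top. Origin: centre of the underside; z up. Not wanted: leave it. A steel hex nut (35 mm wide, 14 high) and a blue pot with grey lid (36 mm wide, 28 high), not listed, also stand in the stock.
- black_knob: Black round clamping knob: grip head of diameter 40 mm from 12 to 34 mm above its foot, on a steel hub of diameter 26 mm; steel dot on top. Stands on the hub. Origin: centre of the underside; z up. About 0.07 kg.
- red_knob: Red round clamping knob: grip head of diameter 40 mm from 12 to 34 mm above its foot, on a steel hub of diameter 26 mm; steel dot on top. Stands on the hub. Origin: centre of the underside; z up. Not wanted: leave it. All stock stands on the bench (z = 0) in a rough 3 x 3 grid in any order, centres 90 mm or more apart.
- vee_block: Dark steel vee block, 50 mm long along its x, 36 mm wide along its y, 30 mm high, with a groove along x in its top, 18 mm wide and 14 mm deep; flat sides (grip across the 36 mm). Origin: centre of the underside; z up. About 0.30 kg.
There are look-alikes about, which are no part of the job. Leave any pink look-alike of the black_knob alone.

How it is judged:
By the outcome, as a careful person would: the job done as asked, in the order asked, and still so for the second after the job is handed in, with the robot touching nothing.
It also fails if it takes over 128 s, if anything falls off the work surface, if the arm or the gripper's body presses on something with over 40 N, if the wrist force passes 120 N, or if a joint passes its speed limit or range.

### The arm

A 6-joint arm with a two-finger parallel gripper is mounted at the origin on the work surface. World frame = base frame: x ahead of the robot, y to its left, z up, the work surface at z = 0. Lengths are in m, angles in rad, forces in N, time in s.
With the tool pointing down it reaches from about 0.275 to 0.85 m from the base axis. Payload 19 kg.
Tool frame: the origin (TCP) lies midway between the tips of the shut fingers; the grasp point (between the pads) lies 19 mm behind it; z points along the fingers, y is the line along which they close (so a half turn about z gives the same grasp; the last joint's range is limited). The gripper opens to 85 mm and grips with 20 to 120 N. Pads are 22 mm wide; open, the fingers measure 114 mm over their backs; the gripper's body (76 mm by 85 mm) begins 54 mm behind the grasp point. The pads swing forward as they close: fully open they stand 13 mm farther back than shut.
Start: joints at [1.188, 0.15, 1.437, -0, 1.554, -0.134], TCP at [0.142, 0.557, 0.231] pointing down, gripper open.
Joint ranges: [-2.8, 2.8], [-0.68, 2.1], [0.12, 2.68], [-1.39, 4.53], [0.16, 2.79], [-2.81, 2.81]. Speed limits (rad/s): [1.89, 1.89, 2.22, 3.01, 3.01, 3.01].

### API

Orientations are given as a 3x3 rotation matrix whose columns are the frame's x, y, z axes.
In Python, from rig import ctrl gives the robot as it stands.
- The arm moves only by the shell command python3 -m inch 'ROWS'. ROWS is JSON, a list of rows, each a list of 3 entries, a list of its own where there are three numbers: the shift along the tool's x, y, z in units of 0.15 m (1.0 is 0.15 m), then the turn, a rotation vector about the tool's x, y, z in units of 90 degrees (1.0 is 90 degrees), then the finger opening in mm, from 0 to 85.4. In form: [[[tx, ty, tz], [wx, wy, wz], grip], ...]. A call has 1 to 10 rows; each row shifts and turns the commanded pose from where the row before left it, along the tool's axes as they then stand; what a row does not reach is not made up. A row lasts 1/10 s, in which the tool goes at most 50 mm and 8.59 degrees, less where a joint would pass 70% of its speed; a pose out of reach is approached as far as the arm can. A call with a number of a shift or a turn outside -1 to 1 is refused whole. A call with a gripper value outside its range is refused whole. The fingers move at their own pace and stop on an object; the grip force is fixed at half the most. Time passes only in rows, so rows that do not move let the fingers close. It gives the time, the measured TCP pose, the force, the opening and the grip force at its end, in the units of the state.
- ctrl.read_state(): the state, without advancing time (a new reading comes with each control period).
- ctrl.grab_frame(name): name is "side" or "top"; returns the picture (384x512x3 uint8, red, green, blue); there is no depth.
- ctrl.camera_model(name): a dict with "fov_y" (degrees; the focal length in pixels is half the picture's height over the tangent of half this angle, whatever the lens; pixels are square), "cx", "cy" (the principal point, pixels), "xyz" and "rotation" of the camera in the world. Camera axes: x right, y up, looking along -z (the intrinsics and any distortion apply to the point x, -y, -z); pixel columns grow to the right and rows downward; lengths in m; the calibration is good to about 2 mm. A picture is of the moment at which its call begins. camera_model takes no time and is no camera call.
- ctrl.sign_off(): hands the job in; it is judged then, once.
The state is a dict: "clock": time; "joint_positions": joint angles; "qd": joint speeds; "tau": joint torques, N m; "tcp_pos": TCP position; "ee_rot": TCP orientation; "ft_force": force on the tool from outside, world axes, zero at the start; "torque": the same for the moment, N m; "finger_gap": opening from 0.0 (shut) to 1.0 (fully open); "gripper_force": force on a finger pad.
Only numpy, scipy, OpenCV 4.12 (cv2) and the standard library are available. Lean on these libraries where they do the work, as an engineer would, in place of code of your own. Each camera call takes 0.05 s, during which the arm holds its last target. There are 200 camera calls.

## Working session

There is one attempt and no reset: what is moved stays moved. The work goes in short steps, Python scripts to look and compute and a shell command to move; the robot and the scene stay as the last step left them, time stands still between calls to the robot, and variables do not carry over. Pictures are saved under pics/ and viewed, at most 14 in all, crops included, and the job is handed in when it is done.

```bash
ls; mkdir -p pics
python3 - <<'E'
from rig import ctrl
import cv2
for n in("side","top"):
    f=ctrl.grab_frame(n); cv2.imwrite(f"pics/{n}0.png",f[:,:,::-1]); m=ctrl.camera_model(n); print(n,m)
s=ctrl.read_state(); print(s)
E
```

```text
pics
side {'fov_y': 57.55546876638671, 'cx': 254.48098586367817, 'cy': 194.09538197388824, 'xyz': array([0.25963673, 0.36940246, 0.55358554]), 'rotation': array([[-0.8245691 ,  0.42525398, -0.37315527],
       [-0.56571656, -0.61144672,  0.55326095],
       [ 0.00711185,  0.667302  ,  0.74475329]])}
top {'fov_y': 54.37030824799443, 'cx': 252.18876515532992, 'cy': 190.7949338733941, 'xyz': array([ 0.49474698, -0.01987181,  0.87449682]), 'rotation': array([[ 0.02790376,  0.99787586, -0.05886546],
       [-0.99945533,  0.02681307, -0.0192379 ],
       [-0.01761867,  0.05937021,  0.99808054]])}
{'clock': 0.1, 'joint_positions': array([ 1.18798361e+00,  1.50886608e-01,  1.43795702e+00, -9.61646954e-06,
        1.55379442e+00, -1.34001737e-01]), 'qd': array([-0.00025366, -0.00191965, -0.0011535 ,  0.00071648, -0.00050451,
       -0.00038797]), 'tau': array([ 5.17612993e-03, -7.14384842e+01, -5.71786237e+01, -1.25391188e-05,
        7.17313626e-03, -1.70529216e-05]), 'tcp_pos': array([0.14153351, 0.55707784, 0.23076892]), 'ee_rot': array([[-9.69205922e-01,  2.46251368e-01, -3.81567747e-04],
       [ 2.46251629e-01,  9.69205442e-01, -9.73316792e-04],
       [ 1.30136945e-04, -1.03730608e-03, -9.99999454e-01]]), 'ft_force': array([ 0.03220676, -0.03897682, -0.29819034]), 'torque': array([-0.06824832, -0.03210046,  0.01036105]), 'gripper_force': 0.0, 'finger_gap': 1.000683503526919}
```

View pics/top0.png

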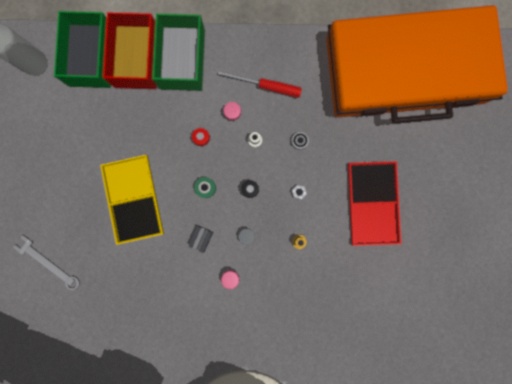

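View pics/side0.png

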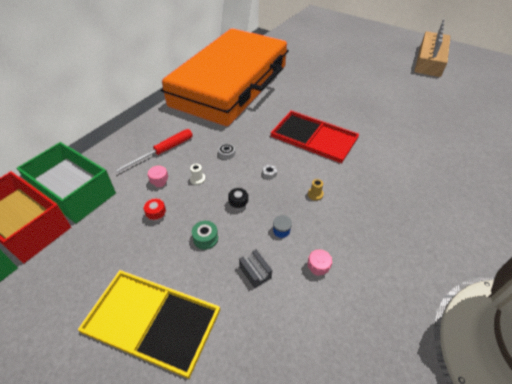

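Run:
```python
import cv2
t=cv2.imread("pics/top0.png");s=cv2.imread("pics/side0.png")
cv2.imwrite("pics/topc.png",cv2.resize(t[120:260,180:330],None,fx=4,fy=4,interpolation=cv2.INTER_CUBIC))
cv2.imwrite("pics/sidec.png",cv2.resize(s[110:300,130:365],None,fx=3,fy=3,interpolation=cv2.INTER_CUBIC))
```

```text
(no output)
```

View pics/topc.png

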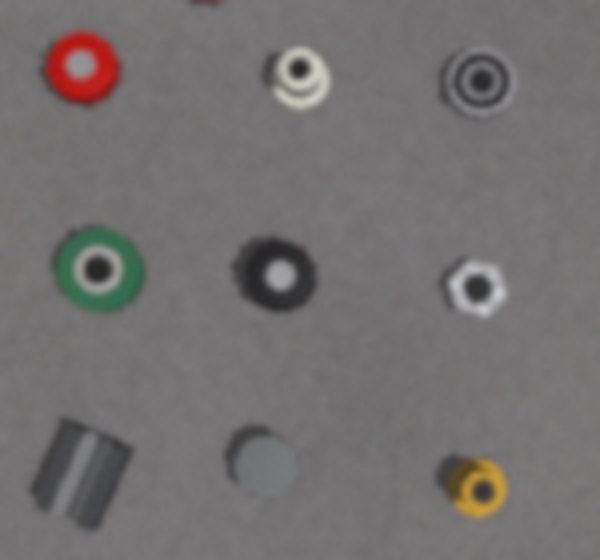

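View pics/sidec.png

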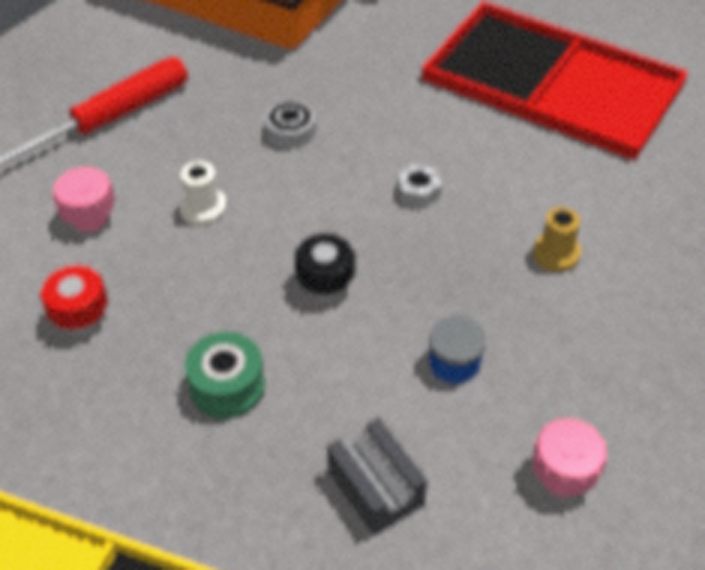

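```bash
cat > h.py <<'E'
import numpy as np, cv2
from scipy.optimize import least_squares, minimize
from rig import ctrl
M={n:ctrl.camera_model(n) for n in("top","side")}
def proj(n,P):
    m=M[n]; c=(np.atleast_2d(P)-m["xyz"])@m["rotation"]; f=192/np.tan(np.radians(m["fov_y"]/2))
    return np.c_[m["cx"]-f*c[:,0]/c[:,2], m["cy"]+f*c[:,1]/c[:,2]]
def tri(pt,ps):
    r=least_squares(lambda P:np.r_[proj("top",P)[0]-pt,proj("side",P)[0]-ps],[.5,0,.02])
    return r.x,np.abs(r.fun).max()
def blob(img,c,dark,r=5):
    x,y=np.round(c).astype(int); g=cv2.cvtColor(img,cv2.COLOR_BGR2GRAY)[y-r:y+r+1,x-r:x+r+1].astype(float)
    if not dark:g=255-g
    b=(g<(g[r-1:r+2,r-1:r+2].min()+np.median(g))/2).astype(np.uint8)
    _,l,_,cc=cv2.connectedComponentsWithStats(b); k=l[r,r]
    return cc[k]+[x-r,y-r] if k else np.array(c)
def fitbox(masks,size,z,p0):
    L,W,H=np.array(size)/2; C=np.array([[a*L,b*W,h] for a in(-1,1) for b in(-1,1) for h in(0,2*H)])
    def cost(p):
        c,s=np.cos(p[2]),np.sin(p[2]); P=C@np.array([[c,s,0],[-s,c,0],[0,0,1]])+[p[0],p[1],z]; t=0
        for n,m in masks.items():
            h=cv2.convexHull(proj(n,P).astype(np.float32)); q=np.zeros_like(m)
            cv2.fillConvexPoly(q,np.round((h*4+1.5)*16).astype(np.int32),1,shift=4)
            t+=1-(q&m).sum()/(q|m).sum()
        return t
    r=minimize(cost,p0,method="Nelder-Mead",options=dict(initial_simplex=np.array(p0)+np.array([[0,0,0],[.01,0,0],[0,.01,0],[0,0,.15]]),xatol=1e-4))
    return r.x,r.fun
def up(m): return (cv2.resize(m.astype(np.float32),None,fx=4,fy=4,interpolation=cv2.INTER_LINEAR)>.5).astype(np.uint8)
E
python3 - <<'E'
from h import *
I={n:cv2.imread(f"pics/{n}0.png") for n in M}
for k,(a,b,d) in dict(pulley=((98,269),(223,361),1),bearing=((482,81),(289,116),1),brass=((483,491),(563,217),1),knob=((281,275),(325,252),0),red=((81,66),(70,287),0),white=((300,70),(199,172),1),nut=((479,288),(419,179),1)).items():
    a0=np.array(a)/4+[180,120];b0=np.array(b)/3+[130,110]
    a1=blob(I["top"],a0,d);b1=blob(I["side"],b0,d)
    print(k,a1.round(1),b1.round(1),*[np.round(x,4) for x in tri(a1,b1)],tri(a0,b0)[0].round(4))
for k,win in dict(red=((325,150,420,255),(260,105,365,165)),yellow=((90,145,170,255),(70,262,230,384)),vee=((180,218,218,256),(235,248,275,290))).items():
    ms={}
    for n,(x0,y0,x1,y1) in zip(("top","side"),win):
        b,g,r=[I[n][:,:,i].astype(int) for i in range(3)]
        m={"red":(r>g+60)&(r>b+60),"yellow":(r>b+70)&(g>b+50),"vee":(r+g+b)<225}[k]
        q=np.zeros(m.shape,np.uint8);q[y0:y1,x0:x1]=m[y0:y1,x0:x1]
        c=max(cv2.findContours(q,cv2.RETR_EXTERNAL,cv2.CHAIN_APPROX_NONE)[0],key=cv2.contourArea)
        o=np.zeros_like(q);cv2.fillConvexPoly(o,cv2.convexHull(c),1);ms[n]=up(o)
        print(k,n,"approx",cv2.approxPolyDP(cv2.convexHull(c),3,True)[:,0].tolist())
    p0={"red":(.5,-.3,.0),"yellow":(.5,.25,.15),"vee":(.4,.1,-.4)}[k]
    sz={"red":(.19,.11,.014),"yellow":(.19,.11,.014),"vee":(.05,.036,.03)}[k]
    print(k,*fitbox(ms,sz,0,p0), "top only",fitbox({"top":ms["top"]},sz,0,p0))
E
```

```text
pulley [204.  186.9] [204.  230.2] [0.5499 0.1058 0.0273] 0.3442 [0.5495 0.1051 0.0262]
bearing [299.9 139.6] [226.1 147.8] [ 0.6661 -0.1108  0.0167] 0.4038 [ 0.6659 -0.1123  0.0132]
brass [300.2 242.2] [317.  182.3] [ 0.432  -0.1139  0.037 ] 0.2515 [ 0.431  -0.1151  0.0366]
knob [249.8 188.2] [237.8 193.8] [0.5491 0.0014 0.033 ] 0.4056 [5.483e-01 4.000e-04 3.190e-02]
red [199.7 135.5] [153.2 204.9] [0.6665 0.1187 0.0332] 0.4351 [0.6656 0.1185 0.0313]
white [254.4 136.6] [195.4 166.9] [ 0.6663 -0.0059  0.0373] 0.4034 [ 0.6647 -0.0072  0.0359]
nut [299.  191.7] [269.3 169.4] [ 0.5459 -0.1115  0.0128] 0.3019 [ 0.5455 -0.1133  0.0106]
red top approx [[396, 161], [401, 243], [353, 245], [348, 164]]
red side approx [[271, 131], [292, 110], [358, 136], [339, 162], [271, 136]]
red [ 0.52505137 -0.28544717  0.05828049] 0.04700749143116145 top only (array([ 0.52550995, -0.2850986 ,  0.06467702]), np.float64(0.0239874567727566))
yellow top approx [[146, 155], [162, 234], [116, 244], [100, 165]]
yellow side approx [[119, 270], [219, 306], [189, 377], [78, 330]]
yellow [0.51822799 0.27730222 0.24763856] 0.04776428043078751 top only (array([0.51846785, 0.27823522, 0.24620799]), np.float64(0.02239021206187286))
vee top approx [[200, 226], [190, 245], [195, 226]]
vee side approx [[270, 277], [252, 286], [239, 268], [240, 261], [270, 271]]
vee [ 0.43342689  0.11724778 -0.39685147] 1.130928986889535 top only (array([ 0.4,  0.1, -0.4]), np.float64(1.0))
```

Run:
```python
from h import *
I={n:cv2.imread(f"pics/{n}0.png") for n in M}
for a,b in (((401,243),(358,136)),((396,161),(292,110)),((100,165),(78,330)),((116,244),(189,377))): print("rim",*tri(a,b))
for T in (270,290,310):
  ms={}
  for n,(x0,y0,x1,y1) in dict(top=(180,218,218,256),side=(238,248,275,290)).items():
    m=I[n].astype(int).sum(2)<T; q=np.zeros(m.shape,np.uint8);q[y0:y1,x0:x1]=m[y0:y1,x0:x1]
    c=max(cv2.findContours(q,cv2.RETR_EXTERNAL,cv2.CHAIN_APPROX_NONE)[0],key=cv2.contourArea)
    o=np.zeros_like(q);cv2.fillConvexPoly(o,cv2.convexHull(c),1);ms[n]=up(o)
  print(T,[*fitbox(ms,(.05,.036,.03),0,(.42,.11,-.4))],[*fitbox({"top":ms["top"]},(.05,.036,.03),0,(.42,.11,-.4))])
# top face corners by eye
t=np.array([(65,418),(133,452),(96,530),(30,492)])/4+[180,120]
# groove line ends: top crop (92,434),(60,512); side crop
print(tri(np.array((92,434))/4+[180,120],np.array((352,434))/3+[130,110]),tri(np.array((60,512))/4+[180,120],np.array((402,503))/3+[130,110]))
```

```text
rim [ 0.43460176 -0.34954471  0.00112308] 0.1795869638586396
rim [ 0.62093391 -0.33377403  0.01318045] 1.2761097828591232
rim [0.59572672 0.35353076 0.01156811] 0.34057944180415234
rim [0.41198965 0.30666371 0.00972161] 0.9188746663640188
270 [array([ 0.43170039,  0.11122743, -0.38125892]), np.float64(0.752863593161925)] [array([ 0.4321113 ,  0.10602931, -0.43104544]), np.float64(0.47682423129876095)]
290 [array([ 0.43198697,  0.11313733, -0.37409913]), np.float64(0.35914201554286274)] [array([ 0.43321114,  0.1132297 , -0.41823952]), np.float64(0.19740825965847164)]
310 [array([ 0.43187018,  0.11316525, -0.37885898]), np.float64(0.3826595709567435)] [array([ 0.43374616,  0.11303539, -0.35125926]), np.float64(0.23255277425308574)]
(array([0.4542285 , 0.10389469, 0.02771986]), np.float64(0.9484639700028765)) (array([0.40825954, 0.12116009, 0.02014435]), np.float64(1.3731344907402558))
```

```bash
python3 -m inch '[[[0,0,0],[0,0,-0.079],60],[[0,0,0],[0,0,-0.079],60],[[-0.17,-0.188,0],[0,0,0],60],[[-0.17,-0.188,0],[0,0,0],60],[[-0.17,-0.188,0],[0,0,0],60],[[-0.17,-0.188,0],[0,0,0],60],[[-0.17,-0.188,0],[0,0,0],60],[[-0.17,-0.188,0],[0,0,0],60],[[-0.17,-0.188,0],[0,0,0],60],[[-0.17,-0.188,0],[0,0,0],60]]'
python3 -m inch '[[[-0.17,-0.188,0],[0,0,0],60],[[-0.17,-0.188,0],[0,0,0],60],[[-0.17,-0.188,0],[0,0,0],60],[[-0.17,-0.188,0],[0,0,0],60],[[-0.17,-0.188,0],[0,0,0],60],[[-0.17,-0.188,0],[0,0,0],60],[[-0.17,-0.188,0],[0,0,0],60],[[-0.17,-0.188,0],[0,0,0],60],[[0,0,0],[0,0,0],60],[[0,0,0],[0,0,0],60]]'
```

```text
clock: 1.1
tcp_pos: [0.3461, 0.3302, 0.2312]
ee_rot: [[-1.0, 0.001, -0.0], [0.001, 1.0, -0.0], [0.0, -0.0, -1.0]]
ft_force: [0.7, 0.7, -0.1]
finger_gap: 0.708
gripper_force: 0.0
clock: 2.1
tcp_pos: [0.5494, 0.1053, 0.2306]
ee_rot: [[-1.0, 0.002, -0.001], [0.002, 1.0, -0.0], [0.001, -0.0, -1.0]]
ft_force: [0.7, 1.1, -0.7]
finger_gap: 0.707
gripper_force: 0.0
```

```bash
python3 -c "
from rig import ctrl;print(ctrl.read_state()['joint_positions'])"
python3 -m inch '[[[0,0,0.2],[0,0,0],60],[[0,0,0.2],[0,0,0],60],[[0,0,0.2],[0,0,0],60],[[0,0,0.2],[0,0,0],60],[[0,0,0.2],[0,0,0],60],[[0,0,0],[0,0,0],60]]'
```

```text
[ 5.16081849e-02  1.18994331e-01  1.47422306e+00  5.89157167e-05
  1.54972652e+00 -1.51716661e+00]
clock: 2.7
tcp_pos: [0.5467, 0.1067, 0.078]
ee_rot: [[-1.0, -0.001, -0.006], [-0.001, 1.0, -0.0], [0.006, -0.0, -1.0]]
ft_force: [-0.1, -0.0, -0.1]
finger_gap: 0.706
gripper_force: 0.0
```

```bash
python3 -m inch '[[[0,0,0],[0,0,0.09],60],[[0,0,0],[0,0,0.09],60],[[0,0,0],[0,0,0.09],60],[[0,0,0],[0,0,0.09],60],[[0,0,0],[0,0,0.09],60],[[0,0,0],[0,0,0.09],60],[[0,0,0],[0,0,0.09],60],[[0,0,0],[0,0,0.09],60],[[0,0,0],[0,0,0.09],60],[[0,0,0],[0,0,0.09],60]]'
python3 -m inch '[[[0,0,0],[0,0,0.09],60],[[0,0,0],[0,0,0.01],60],[[0,0,0.16],[0,0,0],60],[[0,0,0.16],[0,0,0],60],[[0,0,0.1],[0,0,0],60],[[0,0,0.08],[0,0,0],60],[[0,0,0],[0,0,0],60],[[0,0,0],[0,0,0],60]]'
```

```text
clock: 3.7
tcp_pos: [0.5495, 0.1066, 0.0834]
ee_rot: [[-0.151, 0.989, 0.002], [0.989, 0.151, 0.0], [-0.0, 0.002, -1.0]]
ft_force: [0.6, 0.3, -0.0]
finger_gap: 0.705
gripper_force: 0.0
clock: 4.5
tcp_pos: [0.5497, 0.1059, 0.007]
ee_rot: [[-0.0, 1.0, 0.001], [1.0, 0.0, -0.0], [-0.0, 0.001, -1.0]]
ft_force: [-0.5, -1.3, 0.6]
finger_gap: 0.707
gripper_force: 0.0
```

```bash
python3 -m inch '[[[0,0,0],[0,0,0],40],[[0,0,0],[0,0,0],40],[[0,0,0],[0,0,0],40],[[0,0,0],[0,0,0],40],[[0,0,0],[0,0,0],40],[[0,0,0],[0,0,0],40]]'
python3 -m inch '[[[0,0,0],[0,0,0],60],[[0,0,0],[0,0,0],60],[[0,0,0],[0,0,0],60],[[0,0,0],[0,0,0],60],[[0,0,0],[0,0,0],60]]'
```

```text
clock: 5.1
tcp_pos: [0.55, 0.1058, 0.0077]
ee_rot: [[0.0, 1.0, 0.002], [1.0, -0.0, 0.0], [0.0, 0.002, -1.0]]
ft_force: [-2.4, -0.5, 7.7]
finger_gap: 0.526
gripper_force: 60.1
clock: 5.6
tcp_pos: [0.5493, 0.1058, 0.0063]
ee_rot: [[0.001, 1.0, -0.0], [1.0, -0.001, -0.0], [-0.0, -0.0, -1.0]]
ft_force: [0.3, 0.4, 0.3]
finger_gap: 0.705
gripper_force: 0.0
```

```bash
python3 -m inch '[[[0,0,0],[0,0,-0.09],60],[[0,0,0],[0,0,-0.09],60],[[0,0,0],[0,0,-0.09],60],[[0,0,0],[0,0,-0.09],60],[[0,0,0],[0,0,-0.09],60],[[0,0,0],[0,0,-0.09],60],[[0,0,0],[0,0,-0.09],60],[[0,0,0],[0,0,-0.09],60],[[0,0,0],[0,0,-0.09],60],[[0,0,0],[0,0,-0.09],60]]'
python3 -m inch '[[[0,0,0],[0,0,-0.09],60],[[0,0,0],[0,0,-0.01],60],[[0,0,0.02],[0,0,0],60],[[0,0,0],[0,0,0],40],[[0,0,0],[0,0,0],40],[[0,0,0],[0,0,0],40],[[0,0,0],[0,0,0],40],[[0,0,0],[0,0,0],40],[[0,0,0],[0,0,0],40]]'
python3 -m inch '[[[0,0,-0.05],[0,0,0],40],[[0,0,-0.15],[0,0,0],40],[[0,0,-0.15],[0,0,0],40],[[0,0,-0.15],[0,0,0],40],[[0,0,0],[0,0,0],40],[[0,0,0],[0,0,0],40]]'
```

```text
clock: 6.6
tcp_pos: [0.5493, 0.1058, 0.0063]
ee_rot: [[-0.988, 0.151, -0.0], [0.151, 0.988, -0.0], [0.0, -0.0, -1.0]]
ft_force: [-0.2, 0.6, -0.2]
finger_gap: 0.703
gripper_force: 0.0
clock: 7.5
tcp_pos: [0.5493, 0.1058, 0.0033]
ee_rot: [[-1.0, 0.001, -0.0], [0.001, 1.0, -0.0], [0.0, -0.0, -1.0]]
ft_force: [-0.5, -0.0, 0.6]
finger_gap: 0.535
gripper_force: 61.4
clock: 8.1
tcp_pos: [0.5494, 0.1058, 0.0787]
ee_rot: [[-1.0, 0.001, 0.001], [0.001, 1.0, -0.0], [-0.001, -0.0, -1.0]]
ft_force: [0.1, 0.7, -1.4]
finger_gap: 0.535
gripper_force: 61.5
```

Run:
```python
from h import *
o=[]
for n,(x,y) in dict(top=(140,120),side=(150,140)).items():
    f=ctrl.grab_frame(n)[:,:,::-1]; o.append(cv2.resize(f[y:y+140,x:x+130],None,fx=3,fy=3,interpolation=cv2.INTER_CUBIC))
cv2.imwrite("pics/a1.png",np.hstack(o))
```

```text
(no output)
```

View pics/a1.png

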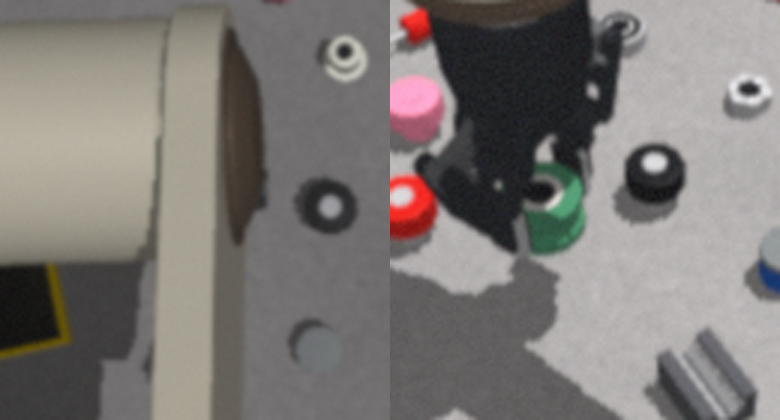

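```bash
python3 -m inch '[[[-0.0147,-0.259,0],[0,0,0],40],[[-0.0147,-0.259,0],[0,0,0],40],[[-0.0147,-0.259,0],[0,0,0],40],[[-0.0147,-0.259,0],[0,0,0],40],[[-0.0147,-0.259,0],[0,0,0],40],[[-0.0147,-0.259,0],[0,0,0],40],[[-0.0147,-0.259,0],[0,0,0],40],[[-0.0147,-0.259,0],[0,0,0],40],[[-0.0147,-0.259,0],[0,0,0],40],[[-0.0147,-0.259,0],[0,0,0],40]]'
python3 -m inch '[[[0,0,0],[0,0,0],40],[[0,0,0],[0,0,0],40],[[0,0,0.12],[0,0,0],40],[[0,0,0.12],[0,0,0],40],[[0,0,0.1],[0,0,0],40],[[0,0,0.08],[0,0,0],40],[[0,0,0.02],[0,0,0],40],[[0,0,0],[0,0,0],40],[[0,0,0],[0,0,0],40]]'
```

```text
clock: 9.2
tcp_pos: [0.5706, -0.2841, 0.0772]
ee_rot: [[-1.0, 0.001, -0.001], [0.001, 1.0, 0.001], [0.001, 0.001, -1.0]]
ft_force: [1.7, -0.1, -1.6]
finger_gap: 0.537
gripper_force: 61.6
clock: 10.1
tcp_pos: [0.5715, -0.2828, 0.013]
ee_rot: [[-1.0, 0.0, 0.001], [0.0, 1.0, -0.001], [-0.001, -0.001, -1.0]]
ft_force: [0.2, -0.4, -1.5]
finger_gap: 0.536
gripper_force: 61.7
```

```bash
python3 -m inch '[[[0,0,0.013],[0,0,0],40],[[0,0,0.01],[0,0,0],40],[[0,0,0.007],[0,0,0],40],[[0,0,0.004],[0,0,0],40],[[0,0,0],[0,0,0],40],[[0,0,0],[0,0,0],40]]'
```

```text
clock: 10.7
tcp_pos: [0.5711, -0.2828, 0.0073]
ee_rot: [[-1.0, 0.001, -0.0], [0.001, 1.0, -0.0], [0.0, -0.0, -1.0]]
ft_force: [0.6, -0.0, 0.4]
finger_gap: 0.535
gripper_force: 61.9
```

```bash
python3 -m inch '[[[0,0,0.003],[0,0,0],40],[[0,0,0],[0,0,0],40],[[0,0,0],[0,0,0],40]]'
python3 -m inch '[[[0,0,0],[0,0,0],50],[[0,0,0],[0,0,0],54],[[0,0,0],[0,0,0],60],[[0,0,0],[0,0,0],60],[[0,0,0],[0,0,0],60],[[0,0,0],[0,0,0],60]]'
python3 -m inch '[[[0,0,-0.04],[0,0,0],60],[[0,0,-0.1],[0,0,0],60],[[0,0,-0.2],[0,0,0],60],[[0,0,-0.2],[0,0,0],60],[[0,0,0],[0,0,0],60],[[0,0,0],[0,0,0],60]]'
```

```text
clock: 11.0
tcp_pos: [0.5712, -0.2827, 0.0072]
ee_rot: [[-1.0, 0.001, 0.0], [0.001, 1.0, -0.0], [-0.0, -0.0, -1.0]]
ft_force: [-2.3, 1.0, 6.0]
finger_gap: 0.54
gripper_force: 62.4
clock: 11.6
tcp_pos: [0.5711, -0.2827, 0.0068]
ee_rot: [[-1.0, 0.001, -0.0], [0.001, 1.0, -0.0], [0.0, -0.0, -1.0]]
ft_force: [0.1, -0.2, -0.4]
finger_gap: 0.707
gripper_force: 0.0
clock: 12.2
tcp_pos: [0.5715, -0.283, 0.0895]
ee_rot: [[-1.0, 0.001, 0.002], [0.001, 1.0, -0.001], [-0.002, -0.001, -1.0]]
ft_force: [-0.2, 0.1, 0.3]
finger_gap: 0.7
gripper_force: 0.0
```

```bash
python3 -m inch '[[[-0.1056,0.191,0],[0,0,0],56],[[-0.1056,0.191,0],[0,0,0],56],[[-0.1056,0.191,0],[0,0,0],56],[[-0.1056,0.191,0],[0,0,0],56],[[-0.1056,0.191,0],[0,0,0],56],[[-0.1056,0.191,0],[0,0,0],56]]'
python3 -m inch '[[[0,0,0],[0,0,0.09],56],[[0,0,0],[0,0,0.09],56],[[0,0,0],[0,0,0.09],56],[[0,0,0],[0,0,0.09],56],[[0,0,0],[0,0,0.09],56],[[0,0,0],[0,0,0.09],56],[[0,0,0],[0,0,0.09],56],[[0,0,0],[0,0,0.09],56],[[0,0,0],[0,0,0.09],56],[[0,0,0],[0,0,0.09],56]]'
python3 -m inch '[[[0,0,0],[0,0,0.09],56],[[0,0,0],[0,0,0.01],56],[[0,0,0.16],[0,0,0],56],[[0,0,0.16],[0,0,0],56],[[0,0,0.1],[0,0,0],56],[[0,0,0.08],[0,0,0],56],[[0,0,0.02],[0,0,0],56],[[0,0,0],[0,0,0],56],[[0,0,0],[0,0,0],56]]'
```

```text
clock: 12.8
tcp_pos: [0.6664, -0.1095, 0.0871]
ee_rot: [[-1.0, 0.001, -0.001], [0.001, 1.0, 0.0], [0.001, 0.0, -1.0]]
ft_force: [0.4, -0.5, 0.3]
finger_gap: 0.653
gripper_force: 0.0
clock: 13.8
tcp_pos: [0.6658, -0.1108, 0.0871]
ee_rot: [[-0.15, 0.989, -0.001], [0.989, 0.15, 0.0], [0.0, -0.001, -1.0]]
ft_force: [-0.1, 0.4, 0.4]
finger_gap: 0.659
gripper_force: 0.0
clock: 14.7
tcp_pos: [0.6667, -0.111, 0.0107]
ee_rot: [[0.0, 1.0, 0.001], [1.0, -0.0, -0.0], [-0.0, 0.001, -1.0]]
ft_force: [-1.4, 0.0, -0.1]
finger_gap: 0.656
gripper_force: 0.0
```

```bash
python3 -m inch '[[[0,0,0.03],[0,0,0],56],[[0,0,0.02],[0,0,0],56],[[0,0,0],[0,0,0],56],[[0,0,0],[0,0,0],32],[[0,0,0],[0,0,0],32],[[0,0,0],[0,0,0],32],[[0,0,0],[0,0,0],32],[[0,0,0],[0,0,0],32],[[0,0,0],[0,0,0],32]]'
python3 -m inch '[[[0,0,0],[0,0,0],56],[[0,0,0],[0,0,0],56],[[0,0,0],[0,0,0],56],[[0,0,0],[0,0,0],56],[[0,0,0],[0,0,-0.09],56],[[0,0,0],[0,0,-0.09],56],[[0,0,0],[0,0,-0.09],56],[[0,0,0],[0,0,-0.09],56],[[0,0,0],[0,0,-0.09],56]]'
python3 -m inch '[[[0,0,0],[0,0,-0.09],56],[[0,0,0],[0,0,-0.09],56],[[0,0,0],[0,0,-0.09],56],[[0,0,0],[0,0,-0.09],56],[[0,0,0],[0,0,-0.09],56],[[0,0,0],[0,0,-0.09],56],[[0,0,0],[0,0,-0.01],56],[[0,0,0],[0,0,0],56],[[0,0,0],[0,0,0],56]]'
python3 -m inch '[[[0,0,0],[0,0,0],32],[[0,0,0],[0,0,0],32],[[0,0,0],[0,0,0],32],[[0,0,0],[0,0,0],32],[[0,0,0],[0,0,0],32],[[0,0,0],[0,0,0],32]]'
```

```text
clock: 15.6
tcp_pos: [0.6665, -0.111, 0.0028]
ee_rot: [[0.001, 1.0, 0.001], [1.0, -0.001, -0.0], [-0.0, 0.001, -1.0]]
ft_force: [-1.5, 0.3, 6.9]
finger_gap: 0.435
gripper_force: 60.4
clock: 16.5
tcp_pos: [0.6662, -0.1109, 0.0022]
ee_rot: [[-0.653, 0.757, -0.0], [0.757, 0.653, -0.0], [0.0, -0.0, -1.0]]
ft_force: [0.4, 0.1, 0.1]
finger_gap: 0.658
gripper_force: 0.0
clock: 17.4
tcp_pos: [0.6663, -0.1109, 0.0022]
ee_rot: [[-1.0, 0.004, -0.0], [0.004, 1.0, -0.0], [0.0, -0.0, -1.0]]
ft_force: [0.8, -0.1, -1.1]
finger_gap: 0.657
gripper_force: 0.0
clock: 18.0
tcp_pos: [0.6665, -0.111, 0.0027]
ee_rot: [[-1.0, 0.002, 0.001], [0.002, 1.0, -0.0], [-0.001, -0.0, -1.0]]
ft_force: [-2.0, 0.3, 5.7]
finger_gap: 0.435
gripper_force: 60.1
```

```bash
python3 -m inch '[[[0,0,-0.05],[0,0,0],32],[[0,0,-0.15],[0,0,0],32],[[0,0,-0.2],[0,0,0],32],[[0,0,-0.1],[0,0,0],32],[[0,0,0],[0,0,0],32],[[0,0,0],[0,0,0],32]]'
python3 -m inch '[[[0.1058,-0.1909,0],[0,0,0],32],[[0.1058,-0.1909,0],[0,0,0],32],[[0.1058,-0.1909,0],[0,0,0],32],[[0.1058,-0.1909,0],[0,0,0],32],[[0.1058,-0.1909,0],[0,0,0],32],[[0.1058,-0.1909,0],[0,0,0],32],[[0,0,0],[0,0,0],32],[[0,0,0],[0,0,0],32],[[0,0,0],[0,0,0],32]]'
```

```text
clock: 18.6
tcp_pos: [0.666, -0.1108, 0.0765]
ee_rot: [[-1.0, 0.001, -0.001], [0.001, 1.0, 0.0], [0.001, 0.0, -1.0]]
ft_force: [0.3, -0.5, -1.0]
finger_gap: 0.44
gripper_force: 60.3
clock: 19.5
tcp_pos: [0.571, -0.2819, 0.0763]
ee_rot: [[-1.0, 0.0, -0.001], [0.0, 1.0, 0.001], [0.001, 0.001, -1.0]]
ft_force: [-1.3, -0.3, -0.7]
finger_gap: 0.436
gripper_force: 60.4
```

Run:
```python
from h import *
f=ctrl.grab_frame("side")[:,:,::-1]; cv2.imwrite("pics/a2.png",cv2.resize(f[50:180,240:390],None,fx=4,fy=4,interpolation=cv2.INTER_CUBIC))
print(ctrl.read_state()["tcp_pos"])
```

```text
[ 0.57112606 -0.28170479  0.07659115]
```

View pics/a2.png

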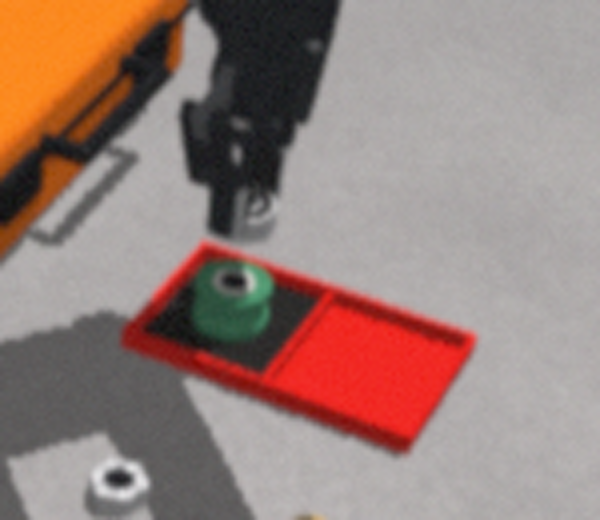

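```bash
python3 -m inch '[[[0,-0.007,0],[0,0,0],32],[[0,0,0.1],[0,0,0],32],[[0,0,0.1],[0,0,0],32],[[0,0,0.04],[0,0,0],32],[[0,0,0.02],[0,0,0],32],[[0,0,0],[0,0,0],32],[[0,0,0],[0,0,0],32],[[0,0,0],[0,0,0],32]]'
python3 -m inch '[[[0,0,0.007],[0,0,0],32],[[0,0,0.007],[0,0,0],32],[[0,0,0.005],[0,0,0],32],[[0,0,0],[0,0,0],32],[[0,0,0],[0,0,0],32]]'
```

```text
clock: 20.35
tcp_pos: [0.5712, -0.2838, 0.0388]
ee_rot: [[-1.0, 0.001, 0.001], [0.001, 1.0, -0.001], [-0.001, -0.001, -1.0]]
ft_force: [-0.4, 0.3, -1.3]
finger_gap: 0.443
gripper_force: 60.4
clock: 20.85
tcp_pos: [0.5709, -0.2837, 0.0354]
ee_rot: [[-1.0, 0.001, -0.0], [0.001, 1.0, -0.0], [0.0, -0.0, -1.0]]
ft_force: [0.4, -0.0, -1.3]
finger_gap: 0.439
gripper_force: 60.4
```

```bash
python3 -m inch '[[[0,0.007,0],[0,0,0],32],[[0,0,0],[0,0,0],32],[[0,0,0.005],[0,0,0],32],[[0,0,0.003],[0,0,0],32],[[0,0,0],[0,0,0],32],[[0,0,0],[0,0,0],32],[[0,0,0],[0,0,0],32]]'
python3 -c "
from rig import ctrl;s=ctrl.read_state();print(s['tcp_pos'],s['ft_force'])"
```

```text
clock: 21.55
tcp_pos: [0.571, -0.2826, 0.0347]
ee_rot: [[-1.0, 0.001, 0.0], [0.001, 1.0, -0.0], [-0.0, -0.0, -1.0]]
ft_force: [-2.3, 2.0, 5.3]
finger_gap: 0.441
gripper_force: 61.1
[ 0.57101563 -0.2826342   0.03471009] [-2.30219732  1.97166503  5.27745279]
```

```bash
python3 -m inch '[[[0,0,0],[0,0,0],42],[[0,0,0],[0,0,0],46],[[0,0,0],[0,0,0],54],[[0,0,0],[0,0,0],54],[[0,0,0],[0,0,0],54],[[0,0,0],[0,0,0],54]]'
python3 -m inch '[[[0,0,-0.04],[0,0,0],54],[[0,0,-0.1],[0,0,0],54],[[0,0,-0.2],[0,0,0],54],[[0,0,-0.1],[0,0,0],54],[[0.231,0.281,0],[0,0,0],50],[[0.231,0.281,0],[0,0,0],50],[[0.231,0.281,0],[0,0,0],50],[[0.231,0.281,0],[0,0,0],50],[[0,0,0],[0,0,0],50],[[0,0,0],[0,0,0],50]]'
python3 - <<'E'
from h import *
f=ctrl.grab_frame("top")[:,:,::-1]; g=ctrl.grab_frame("side")[:,:,::-1]
cv2.imwrite("pics/a3.png",np.hstack([cv2.resize(f[150:250,340:410],None,fx=5,fy=5,interpolation=cv2.INTER_CUBIC),cv2.resize(g[80:180,260:350],None,fx=5,fy=5,interpolation=cv2.INTER_CUBIC)]))
print(ctrl.read_state()["tcp_pos"])
E
```

```text
clock: 22.15
tcp_pos: [0.571, -0.2826, 0.0342]
ee_rot: [[-1.0, 0.001, 0.0], [0.001, 1.0, -0.0], [-0.0, -0.0, -1.0]]
ft_force: [-0.4, -0.1, 0.2]
finger_gap: 0.635
gripper_force: 0.0
clock: 23.15
tcp_pos: [0.4442, -0.1277, 0.1014]
ee_rot: [[-1.0, -0.0, 0.002], [-0.0, 1.0, -0.001], [-0.002, -0.001, -1.0]]
ft_force: [0.0, -0.5, 0.1]
finger_gap: 0.584
gripper_force: 0.0
[ 0.44488073 -0.1287366   0.10090066]
```

View pics/a3.png

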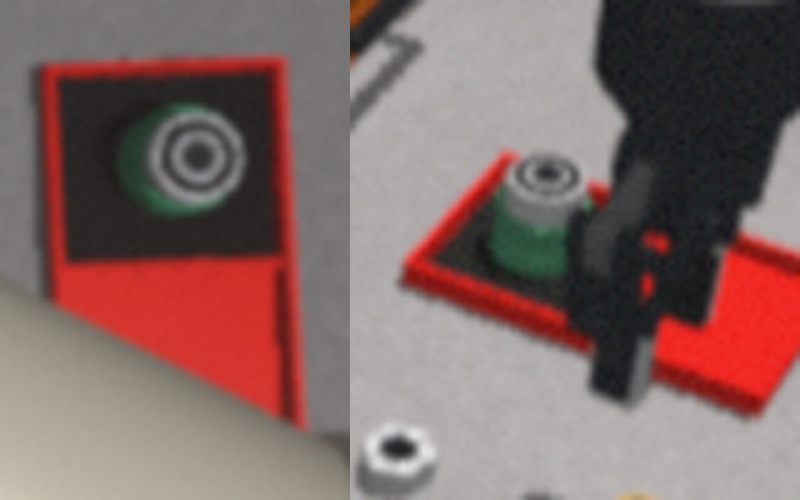

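```bash
python3 -m inch '[[[0.086,0.098,0],[0,0,0],50],[[0,0,0],[0,0,0],50],[[0,0,0.15],[0,0,0],50],[[0,0,0.2],[0,0,0],50],[[0,0,0.15],[0,0,0],50],[[0,0,0.09],[0,0,0],50],[[0,0,0],[0,0,0],50],[[0,0,0],[0,0,0],50]]'
python3 -m inch '[[[0,0,0],[0,0,0],16],[[0,0,0],[0,0,0],16],[[0,0,0],[0,0,0],16],[[0,0,0],[0,0,0],16],[[0,0,0],[0,0,0],16],[[0,0,0],[0,0,0],16],[[0,0,0],[0,0,0],16]]'
```

```text
clock: 24.05
tcp_pos: [0.4317, -0.114, 0.012]
ee_rot: [[-1.0, 0.001, -0.0], [0.001, 1.0, -0.0], [0.0, -0.0, -1.0]]
ft_force: [0.5, 0.3, 1.3]
finger_gap: 0.58
gripper_force: 0.0
clock: 24.75
tcp_pos: [0.4318, -0.1137, 0.0128]
ee_rot: [[-1.0, 0.0, 0.002], [0.0, 1.0, -0.001], [-0.002, -0.001, -1.0]]
ft_force: [-1.1, 0.2, 6.5]
finger_gap: 0.259
gripper_force: 58.4
```

```bash
python3 -m inch '[[[0,0,-0.05],[0,0,0],16],[[0,0,-0.15],[0,0,0],16],[[0,0,-0.2],[0,0,0],16],[[-0.0624,-0.2322,0],[0,0,0],16],[[-0.0624,-0.2322,0],[0,0,0],16],[[-0.0624,-0.2322,0],[0,0,0],16],[[-0.0624,-0.2322,0],[0,0,0],16],[[-0.0624,-0.2322,0],[0,0,0],16],[[0,0,0],[0,0,0],16],[[0,0,0],[0,0,0],16]]'
python3 -m inch '[[[0,0,0.15],[0,0,0],16],[[0,0,0.15],[0,0,0],16],[[0,0,0.04],[0,0,0],16],[[0,0,0.015],[0,0,0],16],[[0,0,0],[0,0,0],16],[[0,0,0],[0,0,0],16],[[0,0,0],[0,0,0],16]]'
```

```text
clock: 25.75
tcp_pos: [0.4777, -0.2879, 0.072]
ee_rot: [[-1.0, 0.002, -0.0], [0.002, 1.0, 0.0], [0.0, 0.0, -1.0]]
ft_force: [-0.1, 0.5, -0.8]
finger_gap: 0.257
gripper_force: 59.1
clock: 26.45
tcp_pos: [0.4782, -0.2877, 0.0194]
ee_rot: [[-1.0, 0.0, 0.001], [0.0, 1.0, -0.001], [-0.001, -0.001, -1.0]]
ft_force: [0.2, -0.6, -0.5]
finger_gap: 0.259
gripper_force: 59.1
```

```bash
python3 -m inch '[[[0,0,0.01],[0,0,0],16],[[0,0,0.007],[0,0,0],16],[[0,0,0.004],[0,0,0],16],[[0,0,0],[0,0,0],16],[[0,0,0],[0,0,0],16]]'
```

```text
clock: 26.95
tcp_pos: [0.4781, -0.2877, 0.0167]
ee_rot: [[-1.0, 0.001, 0.001], [0.001, 1.0, -0.001], [-0.001, -0.001, -1.0]]
ft_force: [-6.5, 5.1, 20.5]
finger_gap: 0.255
gripper_force: 61.4
```

```bash
python3 -m inch '[[[0,0,-0.005],[0,0,0],16],[[0,0,0],[0,0,0],26],[[0,0,0],[0,0,0],34],[[0,0,0],[0,0,0],46],[[0,0,0],[0,0,0],46],[[0,0,0],[0,0,0],46]]'
python3 -m inch '[[[0,0,-0.05],[0,0,0],46],[[0,0,-0.15],[0,0,0],46],[[0,0,-0.2],[0,0,0],46],[[0,0,-0.16],[0,0,0],56],[[0.0341,0.297,0],[0,0,0],56],[[0.0341,0.297,0],[0,0,0],56],[[0.0341,0.297,0],[0,0,0],56],[[0.0341,0.297,0],[0,0,0],56],[[0.0341,0.297,0],[0,0,0],56],[[0.0341,0.297,0],[0,0,0],56]]'
python3 -m inch '[[[0.0341,0.297,0],[0,0,0],56],[[0.0341,0.297,0],[0,0,0],56],[[0.0341,0.297,0],[0,0,0],56],[[0,0,0],[0,0,0.0817],56],[[0,0,0],[0,0,0.0817],56],[[0,0,0],[0,0,0.0817],56],[[0,0,0],[0,0,0],56]]'
python3 - <<'E'
from h import *
f=ctrl.grab_frame("top")[:,:,::-1]; g=ctrl.grab_frame("side")[:,:,::-1]
cv2.imwrite("pics/a4.png",np.hstack([cv2.resize(f[150:250,340:410],None,fx=5,fy=5,interpolation=cv2.INTER_CUBIC),cv2.resize(g[200:300,220:310],None,fx=5,fy=5,interpolation=cv2.INTER_CUBIC)]))
# bearing/pulley centring and brass
print(blob(f,(379.4,181.5),1),blob(f,(377,222),1)) 
for p in ((.5711,-.2827,.048),(.5711,-.2827,.032),(.478,-.2877,.042)): print(proj("top",p))
E
```

```text
clock: 27.55
tcp_pos: [0.4778, -0.2875, 0.016]
ee_rot: [[-1.0, 0.001, -0.0], [0.001, 1.0, -0.0], [0.0, -0.0, -1.0]]
ft_force: [0.1, -1.6, -0.3]
finger_gap: 0.537
gripper_force: 0.0
clock: 28.55
tcp_pos: [0.4469, -0.0186, 0.1008]
ee_rot: [[-1.0, 0.001, 0.001], [0.001, 1.0, -0.0], [-0.001, -0.0, -1.0]]
ft_force: [1.5, 0.1, 0.1]
finger_gap: 0.65
gripper_force: 0.0
clock: 29.25
tcp_pos: [0.4321, 0.1136, 0.1006]
ee_rot: [[-0.926, 0.378, 0.0], [0.378, 0.926, -0.0], [-0.0, 0.0, -1.0]]
ft_force: [-0.2, -1.0, 0.3]
finger_gap: 0.654
gripper_force: 0.0
[379.15789474 180.84210526] [377 222]
[[378.88222011 181.69153072]]
[[376.59996238 182.28712022]]
[[379.9544245  224.02704254]]
```

View pics/a4.png

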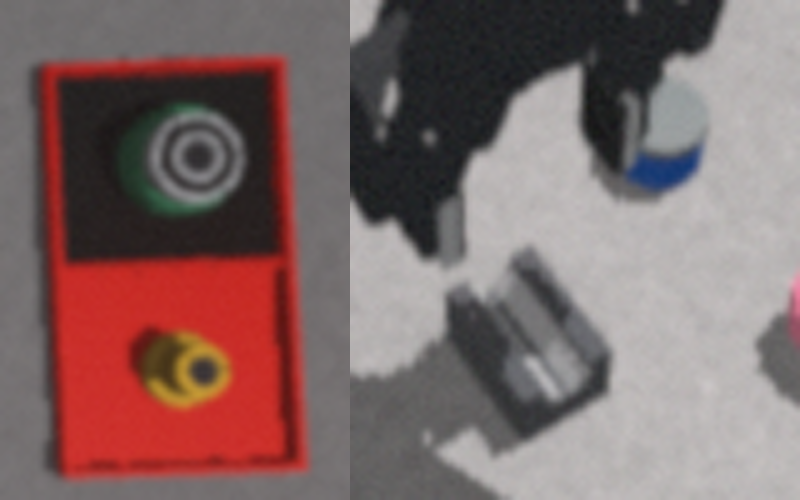

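```bash
python3 -m inch '[[[0,0,0.15],[0,0,0],56],[[0,0,0.2],[0,0,0],56],[[0,0,0.17],[0,0,0],56],[[0,0,0.1],[0,0,0],56],[[0,0,0.03],[0,0,0],56],[[0,0,0],[0,0,0],56],[[0,0,0],[0,0,0],56]]'
python3 -m inch '[[[0,0,0],[0,0,0],28],[[0,0,0],[0,0,0],28],[[0,0,0],[0,0,0],28],[[0,0,0],[0,0,0],28],[[0,0,0],[0,0,0],28],[[0,0,0],[0,0,0],28],[[0,0,0],[0,0,0],28]]'
```

```text
clock: 30.05
tcp_pos: [0.4326, 0.1134, 0.0034]
ee_rot: [[-0.927, 0.375, 0.001], [0.375, 0.927, -0.0], [-0.001, 0.0, -1.0]]
ft_force: [-0.1, 0.4, 0.2]
finger_gap: 0.651
gripper_force: 0.0
clock: 30.75
tcp_pos: [0.4326, 0.1134, 0.0036]
ee_rot: [[-0.927, 0.376, 0.002], [0.376, 0.927, -0.0], [-0.001, 0.0, -1.0]]
ft_force: [-2.7, -1.6, 10.0]
finger_gap: 0.413
gripper_force: 60.9
```

```bash
python3 -m inch '[[[0,0,-0.05],[0,0,0],28],[[0,0,-0.15],[0,0,0],28],[[0,0,-0.2],[0,0,0],28],[[0,0,0],[0,0,-0.0817],28],[[0,0,0],[0,0,-0.0817],28],[[0,0,0],[0,0,-0.0817],28],[[0,0,0],[0,0,0],28],[[0,0,0],[0,0,0],28]]'
python3 -m inch '[[[-0.0675,0.2543,0],[0,0,0],28],[[-0.0675,0.2543,0],[0,0,0],28],[[-0.0675,0.2543,0],[0,0,0],28],[[-0.0675,0.2543,0],[0,0,0],28],[[0,0,0],[0,0,-0.0788],28],[[0,0,0],[0,0,-0.0788],28],[[0,0,0],[0,0,0],28],[[0,0,0],[0,0,0],28]]'
python3 - <<'E'
from h import *
g=ctrl.grab_frame("side")[:,:,::-1]
cv2.imwrite("pics/a5.png",cv2.resize(g[230:384,70:250],None,fx=3.5,fy=3.5,interpolation=cv2.INTER_CUBIC))
E
```

```text
clock: 31.55
tcp_pos: [0.432, 0.1135, 0.0629]
ee_rot: [[-1.0, 0.004, 0.0], [0.004, 1.0, -0.0], [-0.0, -0.0, -1.0]]
ft_force: [0.6, -0.3, -3.3]
finger_gap: 0.411
gripper_force: 60.6
clock: 32.35
tcp_pos: [0.4726, 0.2659, 0.0626]
ee_rot: [[-0.971, -0.239, -0.0], [-0.239, 0.971, -0.0], [0.0, -0.0, -1.0]]
ft_force: [-0.4, -0.1, -2.7]
finger_gap: 0.414
gripper_force: 61.4
```

View pics/a5.png

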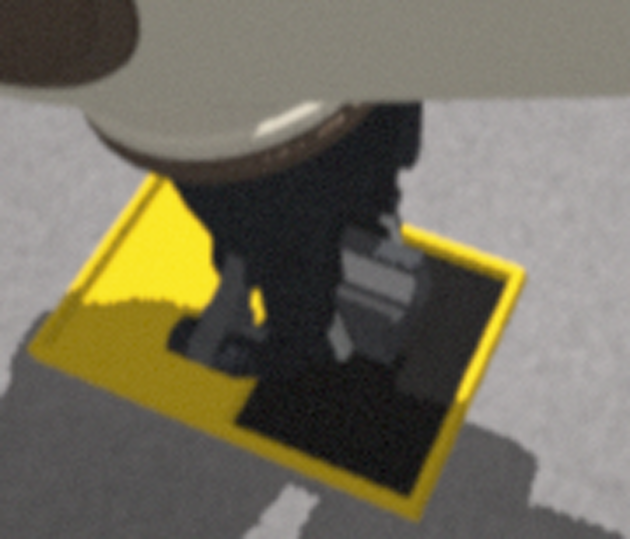

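```bash
python3 -m inch '[[[0,0,0.12],[0,0,0],28],[[0,0,0.12],[0,0,0],28],[[0,0,0.07],[0,0,0],28],[[0,0,0.03],[0,0,0],28],[[0,0,0.01],[0,0,0],28],[[0,0,0],[0,0,0],28],[[0,0,0],[0,0,0],28],[[0,0,0],[0,0,0],28]]'
python3 -m inch '[[[0,0,0.01],[0,0,0],28],[[0,0,0.006],[0,0,0],28],[[0,0,0.004],[0,0,0],28],[[0,0,0],[0,0,0],28],[[0,0,0],[0,0,0],28]]'
```

```text
clock: 33.2
tcp_pos: [0.4729, 0.2661, 0.0106]
ee_rot: [[-0.97, -0.244, 0.001], [-0.244, 0.97, 0.0], [-0.001, -0.0, -1.0]]
ft_force: [0.9, -0.5, -3.5]
finger_gap: 0.411
gripper_force: 61.4
clock: 33.7
tcp_pos: [0.4727, 0.266, 0.0076]
ee_rot: [[-0.97, -0.244, 0.0], [-0.244, 0.97, -0.0], [-0.0, -0.0, -1.0]]
ft_force: [-5.3, -1.9, 8.6]
finger_gap: 0.405
gripper_force: 62.9
```

```bash
python3 -m inch '[[[0,0,-0.003],[0,0,0],28],[[0,0,0],[0,0,0],38],[[0,0,0],[0,0,0],44],[[0,0,0],[0,0,0],54],[[0,0,0],[0,0,0],54],[[0,0,0],[0,0,0],54],[[0,0,0],[0,0,0],54]]'
python3 -m inch '[[[0,0,-0.05],[0,0,0],54],[[0,0,-0.15],[0,0,0],54],[[0,0,-0.25],[0,0,0],54],[[0,0,-0.15],[0,0,0],54],[[0,0,0],[0,0,0.0788],56],[[0,0,0],[0,0,0.0788],56],[[0,0,0],[0,0,0],56],[[0,0,0],[0,0,0],56]]'
python3 -m inch '[[[-0.0848,-0.294,0],[0,0,0],56],[[-0.0848,-0.294,0],[0,0,0],56],[[-0.0848,-0.294,0],[0,0,0],56],[[-0.0848,-0.294,0],[0,0,0],56],[[-0.0848,-0.294,0],[0,0,0],56],[[-0.0848,-0.294,0],[0,0,0],56],[[0,0,0],[0,0,0],56],[[0,0,0],[0,0,0],56],[[0,0,0],[0,0,0],56]]'
python3 - <<'E'
from h import *
f=ctrl.grab_frame("top")[:,:,::-1]; g=ctrl.grab_frame("side")[:,:,::-1]
cv2.imwrite("pics/a6.png",np.hstack([cv2.resize(f[145:255,90:170],None,fx=5,fy=5,interpolation=cv2.INTER_CUBIC),cv2.resize(g[140:250,195:275],None,fx=5,fy=5,interpolation=cv2.INTER_CUBIC)]))
E
```

```text
clock: 34.4
tcp_pos: [0.4726, 0.266, 0.0075]
ee_rot: [[-0.97, -0.244, -0.0], [-0.244, 0.97, -0.0], [0.0, -0.0, -1.0]]
ft_force: [0.1, 0.4, 0.3]
finger_gap: 0.635
gripper_force: 0.0
clock: 35.2
tcp_pos: [0.4726, 0.266, 0.0977]
ee_rot: [[-1.0, -0.003, 0.0], [-0.003, 1.0, -0.0], [-0.0, -0.0, -1.0]]
ft_force: [-0.3, -0.1, -0.2]
finger_gap: 0.655
gripper_force: 0.0
clock: 36.1
tcp_pos: [0.5486, 0.0021, 0.0975]
ee_rot: [[-1.0, -0.001, -0.0], [-0.001, 1.0, 0.0], [0.0, 0.0, -1.0]]
ft_force: [-0.2, 0.7, 0.7]
finger_gap: 0.655
gripper_force: 0.0
```

View pics/a6.png

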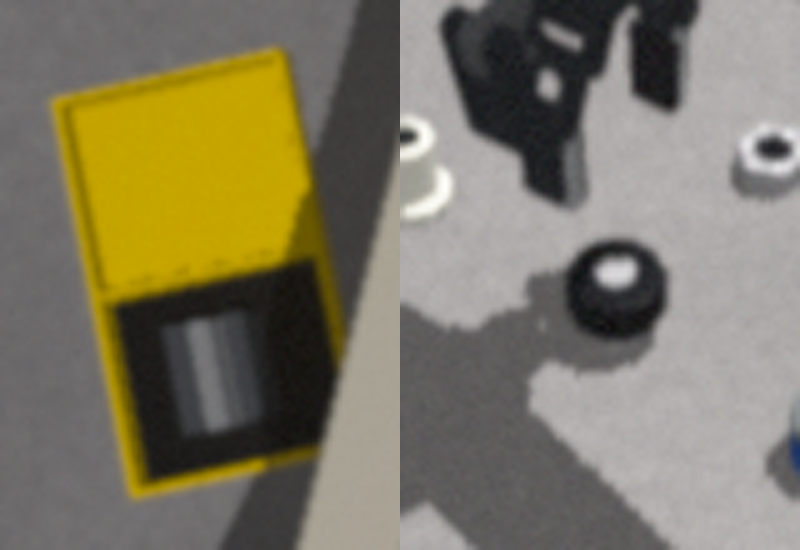

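```bash
python3 -m inch '[[[0,0,0.15],[0,0,0],58],[[0,0,0.2],[0,0,0],58],[[0,0,0.15],[0,0,0],58],[[0,0,0.08],[0,0,0],58],[[0,0,0.03],[0,0,0],58],[[0,0,0],[0,0,0],58],[[0,0,0],[0,0,0],58]]'
python3 -m inch '[[[0,0,0],[0,0,0],32],[[0,0,0],[0,0,0],32],[[0,0,0],[0,0,0],32],[[0,0,0],[0,0,0],32],[[0,0,0],[0,0,0],32],[[0,0,0],[0,0,0],32],[[0,0,0],[0,0,0],32]]'
```

```text
clock: 36.9
tcp_pos: [0.5494, 0.0015, 0.0071]
ee_rot: [[-1.0, 0.0, 0.001], [0.0, 1.0, -0.0], [-0.001, -0.0, -1.0]]
ft_force: [-0.3, -0.2, -1.2]
finger_gap: 0.681
gripper_force: 0.0
clock: 37.6
tcp_pos: [0.5494, 0.0013, 0.0072]
ee_rot: [[-1.0, 0.001, 0.002], [0.001, 1.0, -0.0], [-0.002, -0.0, -1.0]]
ft_force: [-2.8, 1.0, 8.5]
finger_gap: 0.45
gripper_force: 59.4
```

```bash
python3 -m inch '[[[0,0,-0.05],[0,0,0],32],[[0,0,-0.15],[0,0,0],32],[[0,0,-0.25],[0,0,0],32],[[0,0,0],[0,0,0],32],[[-0.0133,0.2737,0],[0,0,0],32],[[-0.0133,0.2737,0],[0,0,0],32],[[-0.0133,0.2737,0],[0,0,0],32],[[-0.0133,0.2737,0],[0,0,0],32],[[-0.0133,0.2737,0],[0,0,0],32],[[-0.0133,0.2737,0],[0,0,0],32]]'
python3 -m inch '[[[-0.0133,0.2737,0],[0,0,0],32],[[0,0,0],[0,0,-0.0788],32],[[0,0,0],[0,0,-0.0788],32],[[0,0,0],[0,0,0],32],[[0,0,0.15],[0,0,0],32],[[0,0,0.15],[0,0,0],32],[[0,0,0.07],[0,0,0],32],[[0,0,0.03],[0,0,0],32],[[0,0,0],[0,0,0],32],[[0,0,0],[0,0,0],32]]'
```

```text
clock: 38.6
tcp_pos: [0.5608, 0.2494, 0.0739]
ee_rot: [[-1.0, 0.001, 0.001], [0.001, 1.0, 0.0], [-0.001, 0.0, -1.0]]
ft_force: [0.9, -0.1, -0.3]
finger_gap: 0.45
gripper_force: 60.4
clock: 39.6
tcp_pos: [0.5634, 0.2889, 0.0145]
ee_rot: [[-0.97, -0.244, 0.001], [-0.244, 0.97, 0.0], [-0.001, 0.0, -1.0]]
ft_force: [0.6, -0.4, -0.4]
finger_gap: 0.445
gripper_force: 60.5
```

Contact is expected at TCP z ≈ 0.0105.

```bash
python3 -m inch '[[[0,0,0.01],[0,0,0],32],[[0,0,0.006],[0,0,0],32],[[0,0,0.004],[0,0,0],32],[[0,0,0],[0,0,0],32],[[0,0,0],[0,0,0],32]]'
python3 -m inch '[[[0,0,0.003],[0,0,0],32],[[0,0,0],[0,0,0],32],[[0,0,0],[0,0,0],32]]'
```

```text
clock: 40.1
tcp_pos: [0.5632, 0.2888, 0.0113]
ee_rot: [[-0.97, -0.244, 0.001], [-0.244, 0.97, 0.0], [-0.001, -0.0, -1.0]]
ft_force: [-2.1, -0.8, 7.5]
finger_gap: 0.448
gripper_force: 61.2
clock: 40.4
tcp_pos: [0.5632, 0.2889, 0.0112]
ee_rot: [[-0.97, -0.244, 0.001], [-0.244, 0.97, 0.0], [-0.001, -0.0, -1.0]]
ft_force: [-4.9, -1.4, 11.8]
finger_gap: 0.446
gripper_force: 61.5
```

```bash
python3 -m inch '[[[0,0,-0.003],[0,0,0],32],[[0,0,0],[0,0,0],42],[[0,0,0],[0,0,0],48],[[0,0,0],[0,0,0],56],[[0,0,0],[0,0,0],56],[[0,0,0],[0,0,0],56]]'
python3 -m inch '[[[0,0,-0.05],[0,0,0],56],[[0,0,-0.15],[0,0,0],56],[[0,0,-0.25],[0,0,0],56],[[0,0,-0.25],[0,0,0],56],[[0,0,-0.15],[0,0,0],56],[[0.25,0,0],[0,0,0],56],[[0.25,0,0],[0,0,0],56],[[0.25,0,0],[0,0,0],56],[[0.25,0,0],[0,0,0],56],[[0.25,0,0],[0,0,0],56]]'
python3 -m inch '[[[0.1,0.25,0],[0,0,0],56],[[0.1,0.25,0],[0,0,0],56],[[0,0.25,0],[0,0,0],56],[[0,0.25,0],[0,0,0],56],[[0,0.25,0],[0,0,0],56],[[0,0,0],[0,0,0],56],[[0,0,0],[0,0,0],56]]'
python3 - <<'E'
from h import *
f=ctrl.grab_frame("top")[:,:,::-1]; g=ctrl.grab_frame("side")[:,:,::-1]
cv2.imwrite("pics/b1.png",cv2.resize(f[100:300,90:410],None,fx=2.5,fy=2.5,interpolation=cv2.INTER_CUBIC))
cv2.imwrite("pics/b2.png",cv2.resize(g[100:384,70:370],None,fx=2.1,fy=2.1,interpolation=cv2.INTER_CUBIC))
E
```

```text
clock: 41.0
tcp_pos: [0.5629, 0.2887, 0.0104]
ee_rot: [[-0.97, -0.244, -0.0], [-0.244, 0.97, -0.0], [0.0, -0.0, -1.0]]
ft_force: [0.1, 0.0, -0.5]
finger_gap: 0.657
gripper_force: 0.0
clock: 42.0
tcp_pos: [0.3797, 0.2425, 0.1384]
ee_rot: [[-0.97, -0.244, 0.0], [-0.244, 0.97, 0.0], [-0.0, 0.0, -1.0]]
ft_force: [0.7, 0.3, 0.8]
finger_gap: 0.655
gripper_force: 0.0
clock: 42.7
tcp_pos: [0.3058, 0.4177, 0.1382]
ee_rot: [[-0.969, -0.246, -0.0], [-0.246, 0.969, -0.0], [0.0, -0.0, -1.0]]
ft_force: [0.1, -0.9, 0.1]
finger_gap: 0.654
gripper_force: 0.0
```

View pics/b1.png

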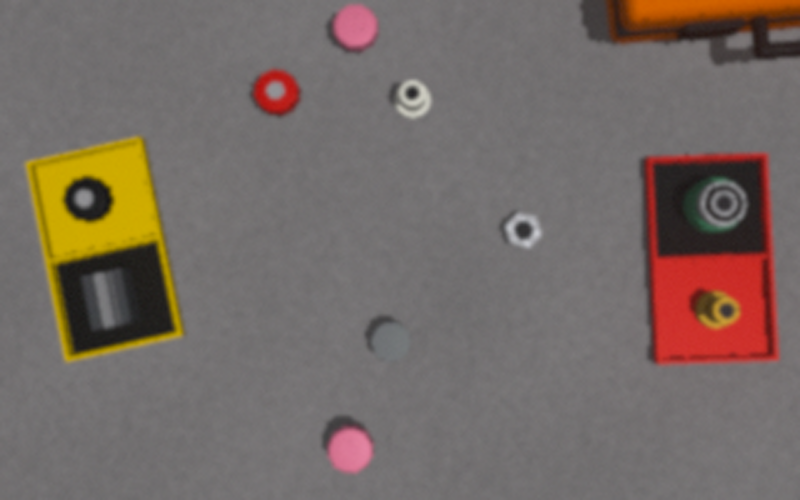

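View pics/b2.png

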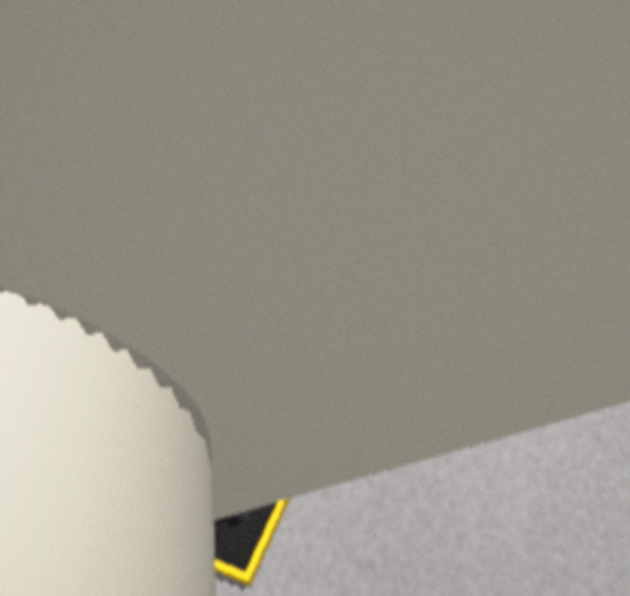

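The top view shows the whole job done. In the yellow tray the black knob is at (87,199) and the vee block at (107,299). In the red tray the bearing sits on the pulley at (722,203) and the brass bush is at (718,310). The white bush at (412,98) and the red knob at (276,92) haven't moved. The arm blocks the side view but is touching nothing.

```bash
python3 -c "
from rig import ctrl;print(ctrl.sign_off())"
```

```text
the job is handed in; nothing more can be done
None
```

Both kits are made up and the job is handed in at about 43 s; the last top view shows every part in its bay, with the white bush and red knob where they were.

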